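# Fish the wooden spoon out from under the spice shelf

### The job

Take the long wooden spoon out of the utensil tray: it is too long for the opening in front of the spice shelf, so tilt it and draw it out handle first, without knocking over or shifting the jars on the shelf or the teaspoon in the tray. Finish while holding the spoon motionless in the gripper, clear of everything, with all of it at least 15 cm above the worktop; do not put it down or let go.

Things in the scene. Friction and masses are not known exactly. Their poses are not given: they have to be found in the camera images.
- organiser: dark wooden utensil tray with a spice shelf over its back half, 356 x 236 x 70 mm, fixed to the worktop. Origin: centre of its underside, on the worktop; x along its length from the open front (nearest the robot) to the back, y to its left, z up. Inside: x -170 to 170 mm, y -110 to 110 mm, floor 8 mm above the worktop; walls 8 mm thick, the side and back walls 58 mm high
- near_rim (a point): middle of the top of the tray's front wall (tray x -174, y 0, 60 mm above the worktop). The only opening into the tray is 170 mm long, from this wall to the shelf's front edge
- shelf_edge (a point): middle of the lower front edge of the fixed shelf board (tray x 0, y 0, 58 mm above the worktop). The board covers tray x 0 to 178 mm at full width, underside 58 mm, top 70 mm above the worktop; a thin wire rail up to 95 mm above the worktop runs round its sides and back from x 50 mm on. The jars stand behind x 80 mm
- spoon: wooden spoon, loose, 304 x 45 x 14 mm, about 60 g, flat on the tray floor, bowl under the shelf, handle towards the front wall. Origin: centre of its underside, mid-length; x runs to the bowl end, z up. Round straight handle 10 to 11 mm thick, x -152 to 90 mm, axis 5 mm above the underside near its end, 8 mm near the bowl; bowl 45 mm wide, x 80 to 152 mm. It balances at about x +27 mm
- spoon_handle_end (a point): point at the handle end of the wooden spoon, on its middle line (spoon x -150, z 7 mm)
- spoon_bowl_end (a point): point at the bowl end of the wooden spoon, on its middle line (spoon x 150, z 7 mm)
- teaspoon: teaspoon with a red handle, loose, 132 x 26 x 11 mm, lying lengthwise in the open part of the tray by its left wall; leave it. Origin: centre of its underside
- purple_jar: spice jar with a purple lid, loose, 50 mm across, 110 mm high, standing on the spice shelf; leave it. Origin: centre of its underside, z up
- green_jar: spice jar with a dark green lid, loose, 62 mm across, 104 mm high, standing on the spice shelf; leave it. Origin: centre of its underside, z up
- red_jar: spice jar with a red lid, loose, 45 mm across, 109 mm high, standing on the spice shelf; leave it. Origin: centre of its underside, z up
Not all that is in view belongs to the job. What is shaped like the red_jar but turquoise is not meant.

How it is judged (in metres and radians):
On the way:
1. the handle end is up through the opening, above the front wall, while the bowl is still under the shelf (z of spoon_handle_end in the frame of organiser above 0.058 m and x of spoon_bowl_end in the frame of organiser above 0.005 m and z of spoon_bowl_end in the frame of organiser below 0.058 m), for 0.1 s.
At the end, for the whole second after the job is handed in: the wooden spoon is held still (under 5 cm/s) between the fingers (over 1 N), both its ends at least 145 mm above the worktop, touching neither tray, shelf nor jars; the jars stand within 30 mm of where they were, the teaspoon within 50 mm (height (world z) of each of spoon_handle_end, spoon_bowl_end above 0.145 m and contact force between spoon and the fingers above 1 N and contact force between spoon and organiser below 0.05 N and contact force between spoon and purple_jar below 0.05 N and contact force between spoon and green_jar below 0.05 N and contact force between spoon and red_jar below 0.05 N and linear speed of spoon below 0.05 m/s and not (distance of purple_jar from where it was at the start of the episode above 0.03 m) and not (angle between purple_jar's own z axis and vertical above 0.35 rad) and not (distance of green_jar from where it was at the start of the episode above 0.03 m) and not (angle between green_jar's own z axis and vertical above 0.35 rad) and not (distance of red_jar from where it was at the start of the episode above 0.03 m) and not (angle between red_jar's own z axis and vertical above 0.35 rad) and distance of teaspoon from where it was at the start of the episode below 0.05 m); the arm keeps its last pose, push and grip.
It fails at once if a spice jar is knocked over or shifted more than 30 mm (distance of any of purple_jar, green_jar, red_jar from where it was at the start of the episode above 0.03 m or angle between any of purple_jar, green_jar, red_jar's own z axis and vertical above 0.35 rad).
It fails at once if the teaspoon is shifted more than 50 mm (distance of teaspoon from where it was at the start of the episode above 0.05 m).
It also fails if it takes over 43 s, if anything falls off the work surface, if the arm or the gripper's body presses on something with over 40 N, if the wrist force passes 120 N, or if a joint passes its speed limit or range.

### The arm

A 6-joint arm with a two-finger parallel gripper is mounted at the origin on a cart in front of the work surface, level with it; the furniture and walls round the work are solid. World frame = base frame: x ahead of the robot, y to its left, z up, the work surface at z = 0. Lengths are in mm, angles in rad, forces in N, time in s.
With the tool pointing down it reaches from about 275 to 850 mm from the base axis. Payload 19 kg.
Tool frame: the origin (TCP) lies at the very end of the fingers, on their centre line; the grasp point (between the pads) lies 19 mm behind it (manip.grip_point_offset is the z of the grasp point in the tool frame, in mm); z points along the fingers, y is the direction in which the jaws open and shut (so a half turn about z gives the same grasp; the last joint's range is limited). The gripper opens to 85 mm and grips with 20 to 120 N. Pads are 22 mm wide; open, the fingers measure 114 mm over their backs; the gripper's body (76 mm by 85 mm) begins 54 mm behind the grasp point. The pads swing forward as they close: fully open they stand 13 mm farther back than shut.
Start: joints at [1.039, 0.15, 1.437, -0, 1.554, -0.134], TCP at [222.751, 530.068, 231.267] pointing down, gripper open.
Joint ranges: [-2.8, 2.8], [-0.68, 2.1], [0.12, 2.68], [-1.39, 4.53], [0.16, 2.79], [-2.81, 2.81]. Speed limits (rad/s): [1.89, 1.89, 2.22, 3.01, 3.01, 3.01].

### API

Orientations are given as a unit quaternion [x, y, z, w].
In Python, from station import manip gives the robot as it stands.
- The arm moves only by the tool play_rows, never from a script. Its argument "motion" is a list of rows, each an object of numbers: "wx", "wy", "wz": the turn, a rotation vector about the tool's x, y, z in degrees; "tx", "ty", "tz": the shift along the tool's x, y, z in mm; "hand": the closure, from 0 (fully open) to 1 (shut). In form: [{"wx": .., "wy": .., "wz": .., "tx": .., "ty": .., "tz": .., "hand": ..}, ...]. A call has 1 to 20 rows; each row shifts and turns the commanded pose from where the row before left it, along the tool's axes as they then stand; what a row does not reach is not made up. A row lasts 1/12 s, in which the tool goes at most 41.7 mm and 7.16 degrees, less where a joint would pass 70% of its speed; a pose out of reach is approached as far as the arm can. A call is refused whole if a number of a shift passes 41.7 or a number of a turn 7.16, either way. A call with a gripper value outside its range is refused whole. The fingers move at their own pace and stop on an object; the grip force is fixed at half the most. Time passes only in rows, so rows that do not move let the fingers close. It gives the time, the measured TCP pose, the force and the opening at its end, in the units of the state.
- manip.state(): the state, without advancing time (a new reading comes with each control period).
- manip.snapshot(name): name is "side" or "top"; returns the picture (480x640x3 uint8, red, green, blue); there is no depth.
- manip.get_calibration(name): a dict with "fov_y" (degrees; the focal length in pixels is half the picture's height over the tangent of half this angle, whatever the lens; pixels are square), "cx", "cy" (the principal point, pixels), "cam_to_world" (4x4, takes a point from camera to world coordinates). Camera axes: x right, y down, z forward; pixel columns grow to the right and rows downward; lengths in mm; the calibration is good to about 2 mm. A picture is of the moment at which its call begins. get_calibration takes no time and is no camera call.
- manip.job_done(): hands the job in, once; it reports no verdict.
The state is a dict: "t": time; "joints": joint angles; "qvel": joint speeds; "joint_efforts": joint torques, N m; "eef_pos": TCP position; "tcp_rot": TCP orientation; "wrist_force": force on the tool from outside, world axes, zero at the start; "wrist_torque": the same for the moment, N m; "grip_width": opening from 0.0 (shut) to 1.0 (fully open).
Only numpy, scipy, OpenCV 4.12 (cv2) and the standard library are available. Lean on these libraries where they do the work, as an engineer would, in place of code of your own. Each camera call takes 0.05 s, during which the arm holds its last target. There are 200 camera calls.

## Working session

There is one attempt and no reset: what is moved stays moved. The work goes in short steps, Python scripts to look and compute and a tool call to move; the robot and the scene stay as the last step left them, time stands still between calls to the robot, and variables do not carry over. Pictures are saved under pics/ and viewed, on a budget of 10 in all, crops included, one or two more only if the job needs it, and the job is handed in when it is done.

Besides the shell and the picture viewer there is one more tool, called after "Emit:" by a JSON object that holds its "method" and its "body", one argument or row to a line. play_rows: Moves the arm, as the interface text tells. Its arguments: {"type":"object","properties":{"motion":{"type":"array"}},"required":["motion"]}

```bash
mkdir -p pics; ls; python3 - <<'E'
from station import manip
import cv2
print(manip.state(), manip.grip_point_offset)
for n in("top","side"):
    cv2.imwrite(f"pics/{n}0.png",manip.snapshot(n)[:,:,::-1]); print(n,manip.get_calibration(n))
E
```

```text
pics
{'t': 0.0, 'joints': array([ 1.03896283e+00,  1.51014324e-01,  1.43803110e+00,  6.03444961e-07,
        1.55381847e+00, -1.33996643e-01]), 'qvel': array([ 0.00070847, -0.00079852, -0.00117283, -0.00054506,  0.00135275,
        0.00039021]), 'joint_efforts': array([ 1.15243324e-04, -7.13065338e+01, -5.70871782e+01, -3.17679151e-04,
        9.23581043e-03, -2.82349606e-05]), 'eef_pos': array([222.65677503, 529.86724157, 230.65930244]), 'tcp_rot': array([ 1.97609167e-01,  9.80280681e-01, -6.00620364e-04, -2.08004840e-04]), 'wrist_force': array([0.17174581, 0.41876078, 0.07879784]), 'wrist_torque': array([-0.01661624,  0.03260058,  0.04508884]), 'grip_width': 0.9993184725203829} -18.700000000000003
top {'fov_y': 57.54300951259671, 'cx': 321.98509727807544, 'cy': 241.57151807503809, 'cam_to_world': array([[ 2.71050939e-02, -9.84249308e-01,  1.74695773e-01,
         4.85910213e+02],
       [-9.99386367e-01, -3.05599950e-02, -1.71165711e-02,
         1.68262937e+02],
       [ 2.21856752e-02, -1.74124627e-01, -9.84473672e-01,
         9.02410458e+02],
       [ 0.00000000e+00,  0.00000000e+00,  0.00000000e+00,
         1.00000000e+00]])}
side {'fov_y': 53.820265805672335, 'cx': 321.44912751585844, 'cy': 238.82539205471366, 'cam_to_world': array([[ 8.74261848e-01, -1.99216633e-01,  4.42695103e-01,
         2.23200573e+02],
       [-4.85184395e-01, -3.28147475e-01,  8.10503139e-01,
        -5.67212095e+02],
       [-1.61964255e-02, -9.23380727e-01, -3.83543619e-01,
         3.94386968e+02],
       [ 0.00000000e+00,  0.00000000e+00,  0.00000000e+00,
         1.00000000e+00]])}
```

View pics/top0.png

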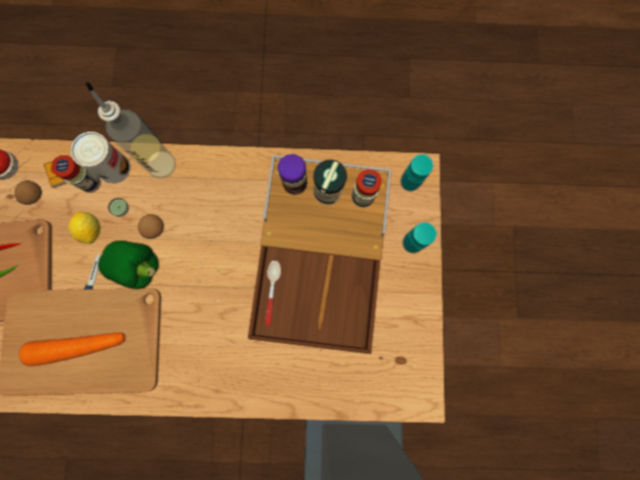

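View pics/side0.png

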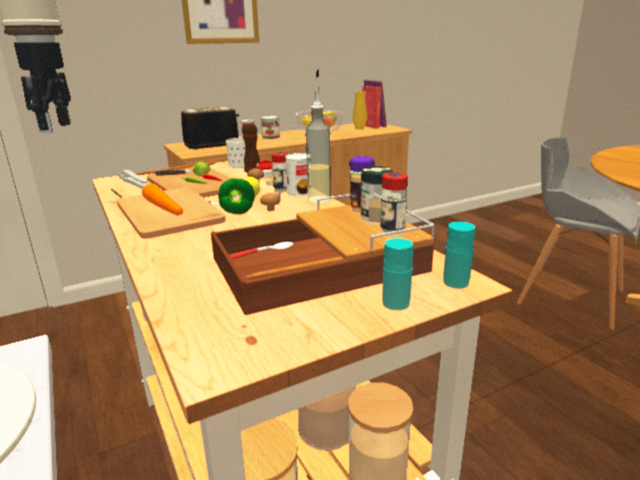

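The tray is centred near (315,260) in the top view. The purple, green and red jars stand on the shelf at (292,170), (329,178) and (367,185). The spoon handle runs from (331,256) to (320,329), and the teaspoon is at (271,290).
Things that could be mistaken for the spoon are the teaspoon (271,290), the carrot (70,348) and the small knife (93,272). The long wooden rod at (325,292), running under the shelf, fits the description. The turquoise jars and the red-lidded jar at far left are ignored. I'll measure and check in one crop.

```bash
cat > h.py <<'E'
import numpy as np, cv2
from station import manip
def ray(n,uv,z):
    c=manip.get_calibration(n); f=240/np.tan(np.radians(c["fov_y"]/2)); T=c["cam_to_world"]
    d=T[:3,:3]@np.array([(uv[0]-c["cx"])/f,(uv[1]-c["cy"])/f,1]); o=T[:3,3]
    return o+d*(z-o[2])/d[2]
def proj(n,p):
    c=manip.get_calibration(n); f=240/np.tan(np.radians(c["fov_y"]/2)); T=c["cam_to_world"]
    q=T[:3,:3].T@(np.array(p,float)-T[:3,3]); return q[:2]/q[2]*f+[c["cx"],c["cy"]]
E
python3 - <<'E'
from h import *
im=cv2.imread("pics/top0.png"); hsv=cv2.cvtColor(im,cv2.COLOR_BGR2HSV)
print(hsv[300,324],hsv[300,345],hsv[230,324])
# spoon mask: brighter than tray floor, inside opening
m=np.zeros(im.shape[:2],np.uint8); m[254:335,305:350]=(hsv[254:335,305:350,2]>(int(hsv[300,345,2])+int(hsv[300,324,2]))//2)
n,l,s,c=cv2.connectedComponentsWithStats(m); print(s,c)
k=l[300,324] or l[300,325]; pts=np.argwhere(l==k)[:,::-1].astype(np.float32)
vx,vy,x0,y0=cv2.fitLine(pts,cv2.DIST_L2,0,.01,.01).ravel()
t=(pts-[x0,y0])@[vx,vy]; A=np.array([x0,y0])+t.min()*np.array([vx,vy]);B=np.array([x0,y0])+t.max()*np.array([vx,vy])
print("spoon px",A,B, ray("top",A,14),ray("top",B,14))
cv2.imwrite("pics/c0.png",cv2.resize(im[230:360,235:395],None,fx=5,fy=4.6,interpolation=cv2.INTER_CUBIC)[:600])
E
```

```text
[ 15 182 154] [ 12 169 110] [ 17 171 163]
[[     0      0    640    480 306875]
 [   318    255     15     74    303]
 [   335    254     15      2     22]] [[319.49279674 239.44856049]
 [325.06930693 290.52145215]
 [343.27272727 254.31818182]]
spoon px [318.87036 327.97855] [330.97595 254.83052] [468.40605302 154.28267832  14.        ] [616.47802097 133.59795256  14.        ]
```

View pics/c0.png

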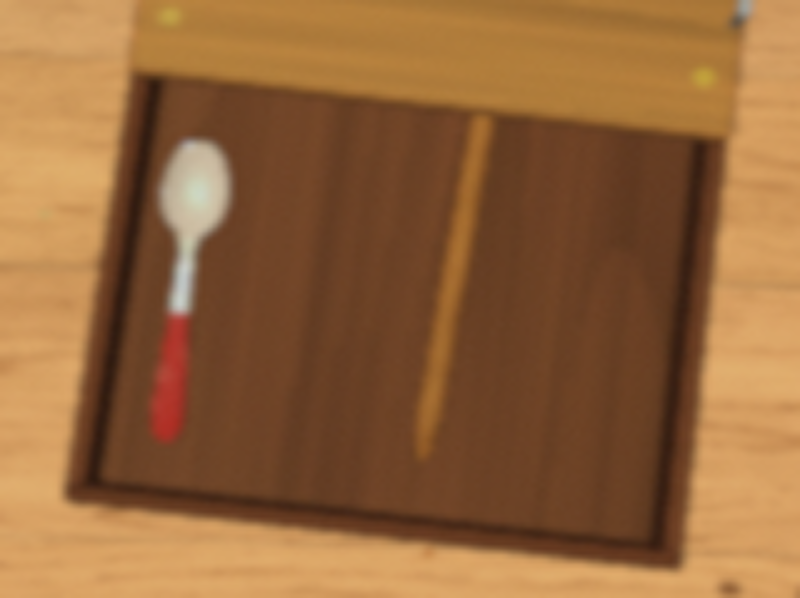

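The crop shows the wooden handle from (422,460) to (482,115), running under the shelf. The teaspoon is well to the left at (180,290). The front corners are at crop (68,498) and (680,565), and the shelf-edge corners at (133,72) and (727,138).

```bash
python3 - <<'E'
from h import *
from scipy.spatial.transform import Rotation as R
FL,FR=ray("top",(248.6,338.3),60),ray("top",(371,352.8),60)
SL,SR=ray("top",(261.6,245.7),70),ray("top",(380.4,260),70)
print(FL,FR,SL,SR,"widths(236)",np.linalg.norm(FL-FR),np.linalg.norm(SL-SR),"depth(178)",np.linalg.norm((FL+FR-SL-SR)[:2]/2))
O=((SL+SR)/2)[:2]; y=(FL-FR+SL-SR)[:2]; yaw=np.arctan2(-y[0],y[1]); print("tray origin",O,"yaw",np.degrees(yaw))
Rz=np.array([[np.cos(yaw),np.sin(yaw)],[-np.sin(yaw),np.cos(yaw)]])
E=ray("top",(318.87,328),14);B=ray("top",(330.98,254.83),14)
d=(B-E)[:2];d/=np.linalg.norm(d); print("spoon yaw",np.degrees(np.arctan2(d[1],d[0])))
print("tray coords: end",Rz@(E[:2]-O),"shelf",Rz@(B[:2]-O),"bowl end",Rz@(E[:2]+d*304-O), "tsp",Rz@(ray("top",(271,290),14)[:2]-O))
# grasp 52 mm from end
G=E[:2]+d*52; s=manip.state(); q=R.from_quat(s["tcp_rot"]); print("G",G,"grip tray",Rz@(G-O))
ys=np.array([-d[1],d[0],0]); M=q.as_matrix(); print(M)
print("tool x ang",np.degrees(np.arctan2(M[1,0],M[0,0])),"tool y ang",np.degrees(np.arctan2(M[1,1],M[0,1])),"spoon lateral",np.degrees(np.arctan2(ys[1],ys[0])))
print("delta in tool", M.T@(np.array([G[0],G[1],150])-s["eef_pos"]))
# side-view check of end
for z in(14,): print("side px of end",proj("side",[*E[:2],z]))
E
```

```text
[446.79072755 286.344464    60.        ] [426.20254276  55.83599358  60.        ] [621.9441168  269.80647283  70.        ] [601.08401773  40.33241925  70.        ] widths(236) 231.42607521340753 230.4202356616891 depth(178) 175.7491593777357
tray origin [611.51406727 155.06944604] yaw -5.148924788684293
spoon yaw -7.9530715124836355
tray coords: end [-142.50171213  -13.63104711] shelf [  6.87295211 -20.94752374] bowl end [161.13427804 -28.50335252] tsp [-78.96045819  91.29232203]
G [519.86391313 147.08736577] grip tray [-90.56397697 -16.17499409]
[[-9.21923673e-01  3.87371190e-01 -5.49479904e-04]
 [ 3.87371556e-01  9.21923191e-01 -9.53134965e-04]
 [ 1.37361241e-04 -1.09157057e-03 -9.99999395e-01]]
tool x ang 157.20895131112067 tool y ang 67.20895990202575 spoon lateral 82.04692848751637
delta in tool [-422.31273215 -237.69267402   80.96727595]
side px of end [248.44701797 275.81380685]
```

Emit:
{"method": "play_rows", "body": {
  "motion": [
    {"wz": -4.95},
    {"wz": -4.95},
    {"wz": -4.95},
    {"tx": -20.4, "ty": -19.9, "tz": 4.7, "hand": 0.4},
    {"tx": -20.4, "ty": -19.9, "tz": 4.7, "hand": 0.4},
    {"tx": -20.4, "ty": -19.9, "tz": 4.7, "hand": 0.4},
    {"tx": -20.4, "ty": -19.9, "tz": 4.7, "hand": 0.4},
    {"tx": -20.4, "ty": -19.9, "tz": 4.7, "hand": 0.4},
    {"tx": -20.4, "ty": -19.9, "tz": 4.7, "hand": 0.4},
    {"tx": -20.4, "ty": -19.9, "tz": 4.7, "hand": 0.4},
    {"tx": -20.4, "ty": -19.9, "tz": 4.7, "hand": 0.4},
    {"tx": -20.4, "ty": -19.9, "tz": 4.7, "hand": 0.4},
    {"tx": -20.4, "ty": -19.9, "tz": 4.7, "hand": 0.4},
    {"tx": -20.4, "ty": -19.9, "tz": 4.7, "hand": 0.4},
    {"tx": -20.4, "ty": -19.9, "tz": 4.7, "hand": 0.4},
    {"tx": -20.4, "ty": -19.9, "tz": 4.7, "hand": 0.4},
    {"tx": -20.4, "ty": -19.9, "tz": 4.7, "hand": 0.4},
    {"tx": -20.4, "ty": -19.9, "tz": 4.7, "hand": 0.4},
    {"tx": -20.4, "ty": -19.9, "tz": 4.7, "hand": 0.4},
    {"tx": -20.4, "ty": -19.9, "tz": 4.7, "hand": 0.4}
  ]
}}

```text
invalid input
```

```bash
cat >> h.py <<'E'
from scipy.spatial.transform import Rotation as R
G=np.array([519.9,147.1])
def st():
    s=manip.state(); M=R.from_quat(s["tcp_rot"]).as_matrix()
    print("t",round(s["t"],2),"pos",s["eef_pos"].round(1),"ang y",np.degrees(np.arctan2(M[1,1],M[0,1])).round(1),"z",M[:,2].round(3),"F",s["wrist_force"].round(1),"T",s["wrist_torque"].round(2),"w",round(s["grip_width"],3),"j",s["joints"].round(2)); return s,M
E
python3 - <<'E'
from h import *
s,M=st(); print("d tool",M.T@(np.array([*G,12])-s["eef_pos"]))
im=manip.snapshot("side")[:,:,::-1]; cv2.imwrite("pics/s1.png",cv2.resize(im[120:330,180:480],None,fx=2.6,fy=2.6))
E
```

```text
t 0.1 pos [222.6 529.9 230.8] ang y 67.2 z [-0.001 -0.001 -1.   ] F [0.2 0.2 0.2] T [0.05 0.01 0.03] w 0.998 j [ 1.04  0.15  1.44 -0.    1.55 -0.13]
d tool [-422.3600632  -237.51641048  218.96716056]
```

View pics/s1.png

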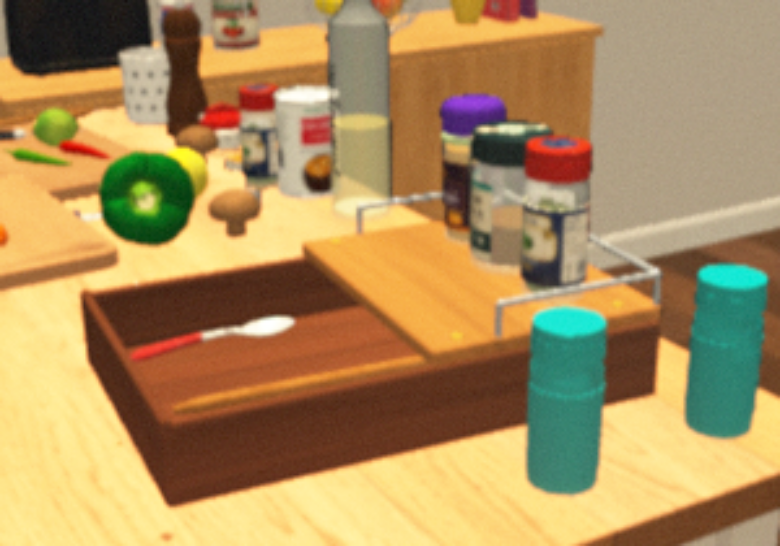

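The move was refused, probably because every row needs all its keys. The side crop shows the handle end at pixel (247,276), against (248,276) projected, so the two views agree. I'll resend with full rows.

Emit:
{"method": "play_rows", "body": {
  "motion": [
    {"wx": 0, "wy": 0, "wz": -4.95, "tx": 0, "ty": 0, "tz": 0, "hand": 0.4},
    {"wx": 0, "wy": 0, "wz": -4.95, "tx": 0, "ty": 0, "tz": 0, "hand": 0.4},
    {"wx": 0, "wy": 0, "wz": -4.95, "tx": 0, "ty": 0, "tz": 0, "hand": 0.4},
    {"wx": 0, "wy": 0, "wz": 0, "tx": -20.4, "ty": -19.9, "tz": 4.7, "hand": 0.4},
    {"wx": 0, "wy": 0, "wz": 0, "tx": -20.4, "ty": -19.9, "tz": 4.7, "hand": 0.4},
    {"wx": 0, "wy": 0, "wz": 0, "tx": -20.4, "ty": -19.9, "tz": 4.7, "hand": 0.4},
    {"wx": 0, "wy": 0, "wz": 0, "tx": -20.4, "ty": -19.9, "tz": 4.7, "hand": 0.4},
    {"wx": 0, "wy": 0, "wz": 0, "tx": -20.4, "ty": -19.9, "tz": 4.7, "hand": 0.4},
    {"wx": 0, "wy": 0, "wz": 0, "tx": -20.4, "ty": -19.9, "tz": 4.7, "hand": 0.4},
    {"wx": 0, "wy": 0, "wz": 0, "tx": -20.4, "ty": -19.9, "tz": 4.7, "hand": 0.4},
    {"wx": 0, "wy": 0, "wz": 0, "tx": -20.4, "ty": -19.9, "tz": 4.7, "hand": 0.4},
    {"wx": 0, "wy": 0, "wz": 0, "tx": -20.4, "ty": -19.9, "tz": 4.7, "hand": 0.4},
    {"wx": 0, "wy": 0, "wz": 0, "tx": -20.4, "ty": -19.9, "tz": 4.7, "hand": 0.4},
    {"wx": 0, "wy": 0, "wz": 0, "tx": -20.4, "ty": -19.9, "tz": 4.7, "hand": 0.4},
    {"wx": 0, "wy": 0, "wz": 0, "tx": -20.4, "ty": -19.9, "tz": 4.7, "hand": 0.4},
    {"wx": 0, "wy": 0, "wz": 0, "tx": -20.4, "ty": -19.9, "tz": 4.7, "hand": 0.4},
    {"wx": 0, "wy": 0, "wz": 0, "tx": -20.4, "ty": -19.9, "tz": 4.7, "hand": 0.4},
    {"wx": 0, "wy": 0, "wz": 0, "tx": -20.4, "ty": -19.9, "tz": 4.7, "hand": 0.4},
    {"wx": 0, "wy": 0, "wz": 0, "tx": -20.4, "ty": -19.9, "tz": 4.7, "hand": 0.4},
    {"wx": 0, "wy": 0, "wz": 0, "tx": -20.4, "ty": -19.9, "tz": 4.7, "hand": 0.4}
  ]
}}

```text
t: 1.82
eef_pos: [520.1, 145.8, 151.0]
tcp_rot: [0.069, 0.998, -0.0, -0.0]
wrist_force: [-0.3, -0.0, -0.2]
grip_width: 0.6
```

```bash
python3 - <<'E'
from h import *
s,M=st(); print("d tool",M.T@(np.array([*G,12])-s["eef_pos"]))
E
```

```text
t 1.82 pos [520.1 145.8 151. ] ang y 82.1 z [-0. -0. -1.] F [-0.3 -0.  -0.2] T [-0.04 -0.03  0.  ] w 0.6 j [ 0.13  0.12  1.64 -0.    1.39 -1.3 ]
d tool [  0.29283186   1.30685848 138.98250588]
```

Emit:
{"method": "play_rows", "body": {
  "motion": [
    {"wx": 0, "wy": 0, "wz": 0, "tx": 0, "ty": 1.3, "tz": 25, "hand": 0.4},
    {"wx": 0, "wy": 0, "wz": 0, "tx": 0, "ty": 0, "tz": 30, "hand": 0.4},
    {"wx": 0, "wy": 0, "wz": 0, "tx": 0, "ty": 0, "tz": 30, "hand": 0.4},
    {"wx": 0, "wy": 0, "wz": 0, "tx": 0, "ty": 0, "tz": 25, "hand": 0.4},
    {"wx": 0, "wy": 0, "wz": 0, "tx": 0, "ty": 0, "tz": 15, "hand": 0.4},
    {"wx": 0, "wy": 0, "wz": 0, "tx": 0, "ty": 0, "tz": 8, "hand": 0.4},
    {"wx": 0, "wy": 0, "wz": 0, "tx": 0, "ty": 0, "tz": 5, "hand": 0.5},
    {"wx": 0, "wy": 0, "wz": 0, "tx": 0, "ty": 0, "tz": 0, "hand": 0.6}
  ]
}}

```text
t: 2.48
eef_pos: [519.5, 148.4, 13.0]
tcp_rot: [0.069, 0.998, -0.0, -0.0]
wrist_force: [-0.6, -0.3, -0.4]
grip_width: 0.403
```

```bash
python3 - <<'E'
from h import *
s,M=st()
im=manip.snapshot("top")[:,:,::-1]; b=manip.snapshot("side")[:,:,::-1]
a=cv2.resize(im[220:370,250:390],None,fx=2.8,fy=2.8); b=cv2.resize(b[190:340,200:340],None,fx=2.8,fy=2.8)
cv2.imwrite("pics/d1.png",np.hstack([a,b]))
E
```

```text
t 2.48 pos [519.5 148.4  13. ] ang y 82.1 z [-0.001 -0.    -1.   ] F [-0.6 -0.3 -0.4] T [-0.05  0.04 -0.04] w 0.403 j [ 0.14  0.26  1.78 -0.    1.11 -1.3 ]
```

View pics/d1.png

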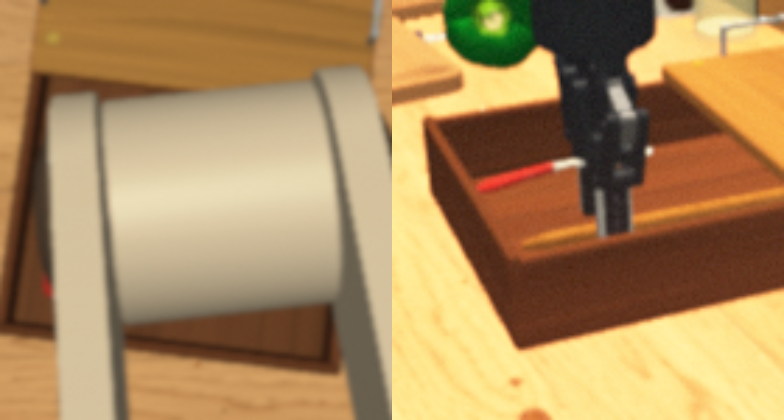

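The right-hand half shows the fingers straddling the handle at (612,225), clear of the tray walls. I'll go down 2.5 mm more and close.

Emit:
{"method": "play_rows", "body": {
  "motion": [
    {"wx": 0, "wy": 0, "wz": 0, "tx": 0, "ty": -0.8, "tz": 2.5, "hand": 0.7},
    {"wx": 0, "wy": 0, "wz": 0, "tx": 0, "ty": 0, "tz": 0, "hand": 1},
    {"wx": 0, "wy": 0, "wz": 0, "tx": 0, "ty": 0, "tz": 0, "hand": 1},
    {"wx": 0, "wy": 0, "wz": 0, "tx": 0, "ty": 0, "tz": 0, "hand": 1},
    {"wx": 0, "wy": 0, "wz": 0, "tx": 0, "ty": 0, "tz": 0, "hand": 1},
    {"wx": 0, "wy": 0, "wz": 0, "tx": 0, "ty": 0, "tz": 0, "hand": 1}
  ]
}}

```text
t: 3.08
eef_pos: [519.8, 147.5, 11.4]
tcp_rot: [0.069, 0.998, -0.0, 0.0]
wrist_force: [-1.9, -1.8, 6.9]
grip_width: 0.088
```

```bash
python3 - <<'E'
from h import *
s,M=st()
E
```

```text
t 3.08 pos [519.8 147.5  11.4] ang y 82.1 z [ 0.001 -0.    -1.   ] F [-1.9 -1.8  6.9] T [-0.27  0.28 -0.1 ] w 0.088 j [ 0.13  0.26  1.78 -0.    1.1  -1.3 ]
```

Emit:
{"method": "play_rows", "body": {
  "motion": [
    {"wx": 0, "wy": 0, "wz": 0, "tx": 0, "ty": 0, "tz": -2, "hand": 1},
    {"wx": 0, "wy": 1, "wz": 0, "tx": 0, "ty": 0, "tz": -4.4, "hand": 1},
    {"wx": 0, "wy": 1, "wz": 0, "tx": 0, "ty": 0, "tz": -4.4, "hand": 1},
    {"wx": 0, "wy": 1, "wz": 0, "tx": 0, "ty": 0, "tz": -4.4, "hand": 1},
    {"wx": 0, "wy": 1, "wz": 0, "tx": 0, "ty": 0, "tz": -4.4, "hand": 1},
    {"wx": 0, "wy": 1, "wz": 0, "tx": 0, "ty": 0, "tz": -4.4, "hand": 1},
    {"wx": 0, "wy": 0, "wz": 0, "tx": 0, "ty": 0, "tz": 0, "hand": 1}
  ]
}}

```text
t: 3.67
eef_pos: [521.0, 147.5, 35.6]
tcp_rot: [0.069, 0.997, 0.003, -0.043]
wrist_force: [0.1, 0.7, 0.0]
grip_width: 0.09
```

```bash
python3 - <<'E'
from h import *
s,M=st()
im=manip.snapshot("side")[:,:,::-1]; cv2.imwrite("pics/s2.png",cv2.resize(im[170:320,200:400],None,fx=4,fy=4))
E
```

```text
t 3.67 pos [521.  147.5  35.6] ang y 82.0 z [-0.086  0.012 -0.996] F [0.1 0.7 0. ] T [-0.03  0.   -0.04] w 0.09 j [ 0.12  0.28  1.7   0.02  1.25 -1.32]
```

View pics/s2.png

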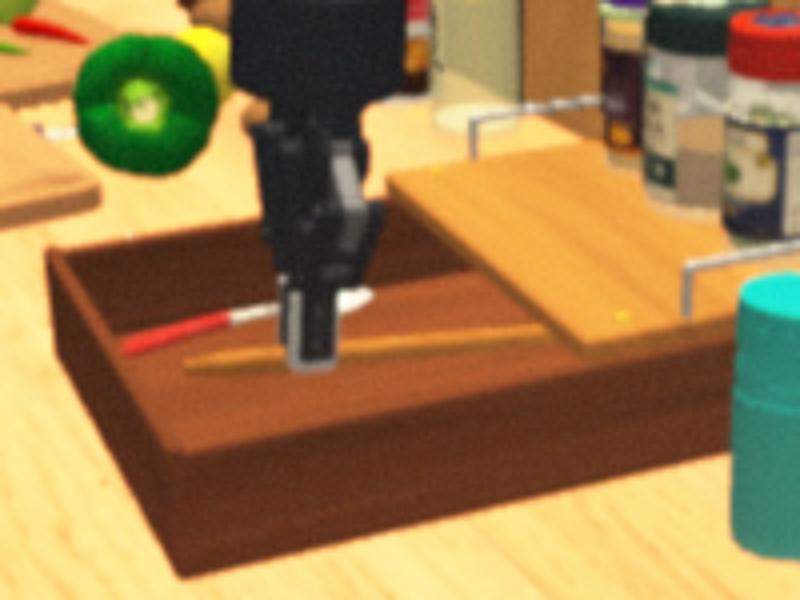

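The spoon is gripped and rising. The handle end is at crop (185,366) and the bowl is still under the shelf. I'll tilt a further 5°.

Emit:
{"method": "play_rows", "body": {
  "motion": [
    {"wx": 0, "wy": 1, "wz": 0, "tx": 0, "ty": 0, "tz": -4.4, "hand": 1},
    {"wx": 0, "wy": 1, "wz": 0, "tx": 0, "ty": 0, "tz": -4.4, "hand": 1},
    {"wx": 0, "wy": 1, "wz": 0, "tx": 0, "ty": 0, "tz": -4.4, "hand": 1},
    {"wx": 0, "wy": 1, "wz": 0, "tx": 0, "ty": 0, "tz": -4.4, "hand": 1},
    {"wx": 0, "wy": 1, "wz": 0, "tx": 0, "ty": 0, "tz": -4.4, "hand": 1},
    {"wx": 0, "wy": 0, "wz": 0, "tx": 0, "ty": 0, "tz": 0, "hand": 1},
    {"wx": 0, "wy": 0, "wz": 0, "tx": 0, "ty": 0, "tz": 0, "hand": 1}
  ]
}}

```text
t: 4.3
eef_pos: [522.9, 147.1, 56.3]
tcp_rot: [0.069, 0.994, 0.006, -0.087]
wrist_force: [0.4, -0.2, -0.6]
grip_width: 0.089
```

```bash
python3 - <<'E'
from h import *
s,M=st()
im=manip.snapshot("side")[:,:,::-1]; c=im[170:320,200:400]; cv2.imwrite("pics/s3.png",cv2.resize(c,None,fx=4,fy=4))
E
```

```text
t 4.3 pos [522.9 147.1  56.3] ang y 82.1 z [-0.171  0.024 -0.985] F [ 0.4 -0.2 -0.6] T [0.01 0.01 0.01] w 0.089 j [ 0.11  0.31  1.62  0.04  1.38 -1.34]
```

View pics/s3.png

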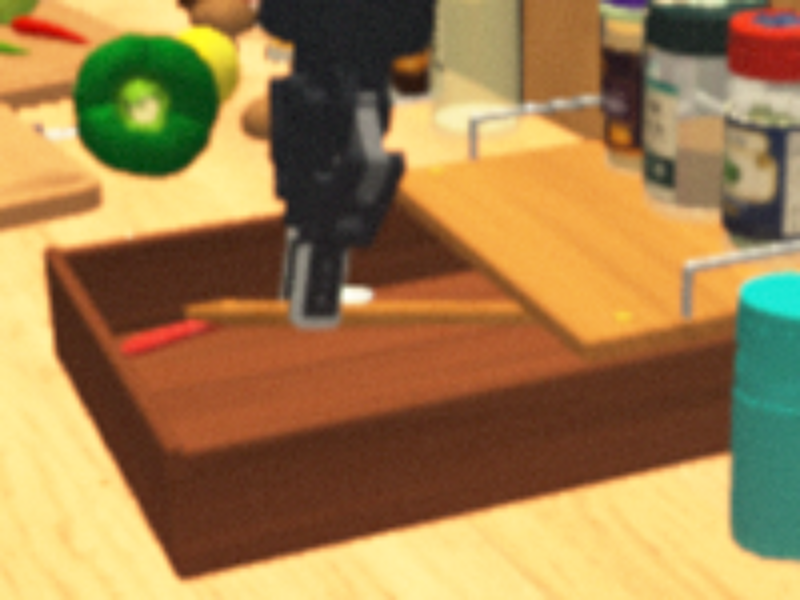

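The handle end has risen to crop (186,312), clear of the wall, and the handle still runs under the shelf. I'll check its height numerically, then draw it out.

```bash
python3 - <<'E'
from h import *
d=np.array([.9904,-.1384,0]); n=np.array([.1384,.9904,0])
a,b=ray("side",(246.5,248),0),ray("side",(246.5,248),100)
E0=np.array([468.4,154.3,0]); t=n@(E0-a)/(n@(b-a)); print(a+t*(b-a))
E
```

```text
[469.05986473 154.2077895   67.76260632]
```

Emit:
{"method": "play_rows", "body": {
  "motion": [
    {"wx": 0, "wy": 0, "wz": 0, "tx": 0, "ty": 0, "tz": 0, "hand": 1},
    {"wx": 0, "wy": 0, "wz": 0, "tx": 8, "ty": 0, "tz": 0, "hand": 1},
    {"wx": 0, "wy": 0, "wz": 0, "tx": 12, "ty": 0, "tz": 0, "hand": 1},
    {"wx": 0, "wy": 0, "wz": 0, "tx": 12, "ty": 0, "tz": 0, "hand": 1},
    {"wx": 0, "wy": 0, "wz": 0, "tx": 12, "ty": 0, "tz": 0, "hand": 1},
    {"wx": 0, "wy": 0, "wz": 0, "tx": 12, "ty": 0, "tz": 0, "hand": 1}
  ]
}}

```text
t: 4.85
eef_pos: [467.0, 154.9, 66.6]
tcp_rot: [0.069, 0.994, 0.006, -0.087]
wrist_force: [0.2, -0.3, -0.9]
grip_width: 0.092
```

The handle end is at z = 68 mm, over the 58 mm limit, and it held there for more than 0.1 s. Next I draw with increasing tilt.

Emit:
{"method": "play_rows", "body": {
  "motion": [
    {"wx": 0, "wy": 1, "wz": 0, "tx": 12, "ty": 0, "tz": -3, "hand": 1},
    {"wx": 0, "wy": 1, "wz": 0, "tx": 12, "ty": 0, "tz": -3, "hand": 1},
    {"wx": 0, "wy": 1, "wz": 0, "tx": 12, "ty": 0, "tz": -3, "hand": 1},
    {"wx": 0, "wy": 1, "wz": 0, "tx": 12, "ty": 0, "tz": -3, "hand": 1},
    {"wx": 0, "wy": 1, "wz": 0, "tx": 12, "ty": 0, "tz": -3.5, "hand": 1},
    {"wx": 0, "wy": 1, "wz": 0, "tx": 12, "ty": 0, "tz": -3.5, "hand": 1},
    {"wx": 0, "wy": 0, "wz": 0, "tx": 0, "ty": 0, "tz": 0, "hand": 1}
  ]
}}

```text
t: 5.43
eef_pos: [401.9, 164.1, 101.8]
tcp_rot: [0.068, 0.988, 0.01, -0.139]
wrist_force: [-0.2, 0.3, 0.3]
grip_width: 0.087
```

```bash
python3 - <<'E'
from h import *
s,M=st()
im=manip.snapshot("side")[:,:,::-1]; c=im[140:320,180:400]; cv2.imwrite("pics/s4.png",cv2.resize(c,None,fx=3.3,fy=3.3))
E
```

```text
t 5.43 pos [401.9 164.1 101.8] ang y 82.1 z [-0.274  0.038 -0.961] F [-0.2  0.3  0.3] T [-0.03 -0.07 -0.01] w 0.087 j [ 0.15  0.12  1.77  0.08  1.52 -1.3 ]
```

View pics/s4.png

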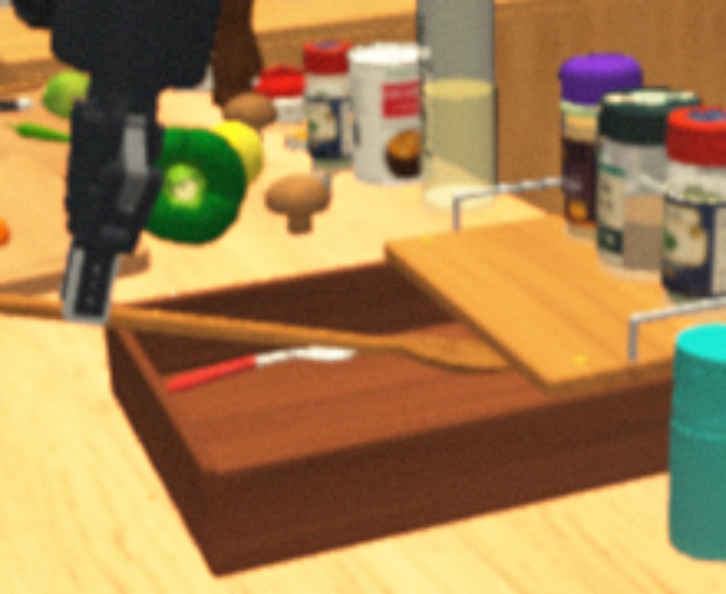

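The bowl is nearly clear of the shelf edge, at (500,360), and the teaspoon and jars are undisturbed. I'll draw 75 mm more, then lift straight up.

Emit:
{"method": "play_rows", "body": {
  "motion": [
    {"wx": 0, "wy": 0, "wz": 0, "tx": 10, "ty": 0, "tz": 0, "hand": 1},
    {"wx": 0, "wy": 0, "wz": 0, "tx": 13, "ty": 0, "tz": 0, "hand": 1},
    {"wx": 0, "wy": 0, "wz": 0, "tx": 13, "ty": 0, "tz": 0, "hand": 1},
    {"wx": 0, "wy": 0, "wz": 0, "tx": 13, "ty": 0, "tz": 0, "hand": 1},
    {"wx": 0, "wy": 0, "wz": 0, "tx": 13, "ty": 0, "tz": 0, "hand": 1},
    {"wx": 0, "wy": 0, "wz": 0, "tx": 13, "ty": 0, "tz": 0, "hand": 1},
    {"wx": 0, "wy": 0, "wz": 0, "tx": 4, "ty": 0, "tz": -8, "hand": 1},
    {"wx": 0, "wy": 0, "wz": 0, "tx": 3.5, "ty": 0, "tz": -12, "hand": 1},
    {"wx": 0, "wy": 0, "wz": 0, "tx": 3.5, "ty": 0, "tz": -12, "hand": 1},
    {"wx": 0, "wy": 0, "wz": 0, "tx": 3.5, "ty": 0, "tz": -12, "hand": 1},
    {"wx": 0, "wy": 0, "wz": 0, "tx": 3.5, "ty": 0, "tz": -12, "hand": 1},
    {"wx": 0, "wy": 0, "wz": 0, "tx": 3.5, "ty": 0, "tz": -12, "hand": 1},
    {"wx": 0, "wy": 0, "wz": 0, "tx": 3.5, "ty": 0, "tz": -12, "hand": 1},
    {"wx": 0, "wy": 0, "wz": 0, "tx": 3.5, "ty": 0, "tz": -12, "hand": 1},
    {"wx": 0, "wy": 0, "wz": 0, "tx": 3.5, "ty": 0, "tz": -12, "hand": 1},
    {"wx": 0, "wy": 0, "wz": 0, "tx": 3.5, "ty": 0, "tz": -12, "hand": 1},
    {"wx": 0, "wy": 0, "wz": 0, "tx": 3.5, "ty": 0, "tz": -12, "hand": 1},
    {"wx": 0, "wy": 0, "wz": 0, "tx": 3.5, "ty": 0, "tz": -12, "hand": 1},
    {"wx": 0, "wy": 0, "wz": 0, "tx": 3.5, "ty": 0, "tz": -12, "hand": 1},
    {"wx": 0, "wy": 0, "wz": 0, "tx": 1, "ty": 0, "tz": -4, "hand": 1}
  ]
}}

```text
t: 7.15
eef_pos: [329.8, 174.1, 285.9]
tcp_rot: [0.069, 0.988, 0.01, -0.138]
wrist_force: [0.5, -0.3, 0.7]
grip_width: 0.087
```

Emit:
{"method": "play_rows", "body": {
  "motion": [
    {"wx": 0, "wy": 0, "wz": 0, "tx": 0, "ty": 0, "tz": 0, "hand": 1},
    {"wx": 0, "wy": 0, "wz": 0, "tx": 0, "ty": 0, "tz": 0, "hand": 1},
    {"wx": 0, "wy": 0, "wz": 0, "tx": 0, "ty": 0, "tz": 0, "hand": 1},
    {"wx": 0, "wy": 0, "wz": 0, "tx": 0, "ty": 0, "tz": 0, "hand": 1},
    {"wx": 0, "wy": 0, "wz": 0, "tx": 0, "ty": 0, "tz": 0, "hand": 1},
    {"wx": 0, "wy": 0, "wz": 0, "tx": 0, "ty": 0, "tz": 0, "hand": 1}
  ]
}}

```text
t: 7.65
eef_pos: [329.2, 174.1, 283.8]
tcp_rot: [0.069, 0.988, 0.01, -0.139]
wrist_force: [-0.2, 0.1, -1.0]
grip_width: 0.09
```

```bash
python3 - <<'E'
from h import *
s,M=st(); g=s["eef_pos"]; x=M[:,0]
he=g+52*x; be=g-252*x; print("pred ends",he.round(),be.round(),"px",proj("side",he),proj("side",be),proj("top",be))
im=manip.snapshot("side")[:,:,::-1]; tp=manip.snapshot("top")[:,:,::-1]
cv2.imwrite("pics/f.png",np.hstack([cv2.resize(im[60:320,140:440],(400,347)),cv2.resize(tp[140:400,210:450],(400,433))[:347]]))
E
```

```text
t 7.65 pos [329.2 174.1 283.8] ang y 82.1 z [-0.274  0.038 -0.961] F [-0.2  0.1 -1. ] T [ 0.02 -0.1   0.02] w 0.09 j [ 0.2  -0.13  1.64  0.1   1.89 -1.22]
pred ends [280. 181. 298.] [569. 141. 214.] px [100.68310682 119.98872318] [298.81199359 158.71595796] [331.19756701 266.04920176]
```

View pics/f.png

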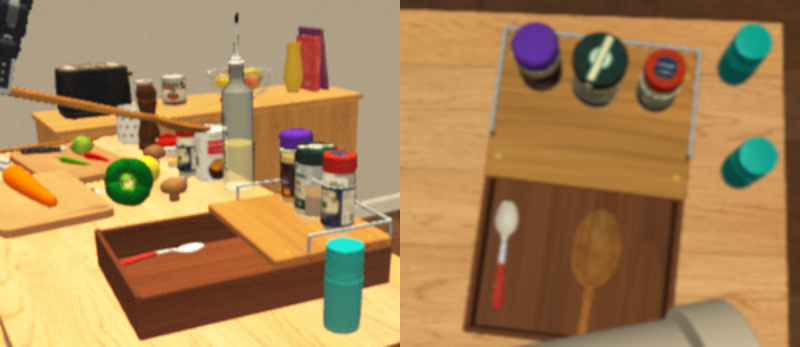

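The bowl end is at about (306,156) in the side view, against (299,159) predicted, which puts it near z = 214 mm. The jars and teaspoon are in place and the spoon is clear of everything.

```bash
python3 -c "
from station import manip
manip.job_done()"
```

```text
the job is handed in; nothing more can be done
```

The spoon is out of the tray and the job is handed in at about 7.8 s of the 43 s allowed; no verdict was reported.

**How it came out:** I gripped the handle about 52 mm from its end and tilted the spoon 10°. Then I drew it back along its axis, steepening to 16°, until the bowl cleared the shelf. Last, I lifted it straight up and held it still.

**On-the-way check:** the side view put the handle end at z ≈ 68 mm, over the 58 mm limit, while the bowl was still under the shelf. That tilt was held for more than 0.1 s.

**Last checks before hand-in:**
- **Height:** predicted from the tool pose, the handle end is at about 298 mm and the bowl end at about 214 mm. The bowl end showed within about 8 pixels of its predicted place in the side view.
- **Grip:** steady, with the wrist force at about 1 N.
- **Surroundings:** the spoon was clear of everything, and by eye the jars and teaspoon had not moved.

**What disagreed:**
- The first move call was refused because its rows left out some keys; nothing moved, and I resent it.
- The gripper opening read about 7.5 mm on a 10–11 mm handle, but the grip did not slip.
- The tray measured about 2% small in the images.

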